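Swap the dust plug of a pressure pot's air coupler for the test gauge

ROBOT

A 6-joint arm with a two-finger parallel gripper is mounted at the origin on a cart in front of the work surface, level with it; the furniture and walls round the work are solid. World frame = base frame: x ahead of the robot, y to its left, z up, the work surface at z = 0. Lengths are in mm, angles in rad, forces in N, time in s.
With the tool pointing down it reaches from about 275 to 775 mm from the base axis. Payload 14.6 kg.
Tool frame: the origin (TCP) lies on the centre line of the jaws, within the pads' length; the fingertips stand 22 mm ahead of it and the grasp point (between the pads) lies 3 mm ahead of it; z points along the fingers, y is the line along which they close (so a half turn about z gives the same grasp; the last joint's range is limited). The gripper opens to 85 mm and grips with 20 to 120 N. Pads are 22 mm wide; open, the fingers measure 114 mm over their backs; the gripper's body (76 mm by 85 mm) begins 54 mm behind the grasp point. The pads swing forward as they close: fully open they stand 13 mm farther back than shut.
Start: joints at [1.111, 0.263, -0.048, 1.259, 0, 1.415], TCP at [157.558, 500.803, 253.278] pointing down, gripper open.
Joint ranges: [-2.65, 2.65], [-0.89, 1.7], [-1.18, 1.37], [-2.13, 2.11], [-1.35, 1.29], [-3.14, 3.14]. Speed limits (rad/s): [1.89, 1.89, 2.57, 2.79, 3.14, 3.14].

INTERFACE

Orientations are given as [roll, pitch, yaw] about the fixed x, y, z axes, in that order (R = Rz(yaw) Ry(pitch) Rx(roll)).
In Python, from plant import env gives the robot as it stands. The module is installed in compiled form; this text tells all that it offers.
- The arm moves only by the tool play_rows, never from a script. Its argument "motion" is text: rows parted by semicolons, each of 7 numbers parted by spaces: the shift along the tool's x, y, z in m, then the turn, a rotation vector about the tool's x, y, z in degrees, then the gripper command: -1 is fully open, 1 is shut, values between are in proportion. In form: x y z wx wy wz jaw; .... A call has exactly 5 rows; each row is the pose to reach, as a shift and turn from the pose commanded when the call began, along the tool's axes at that moment; what a row does not reach only later rows make up. A row lasts 1/8 s, in which the tool goes at most 62.5 mm and 10.7 degrees, less where a joint would pass 70% of its speed; a pose out of reach is approached as far as the arm can. A call with a gripper value outside its range is refused whole. The fingers move at their own pace and stop on an object; the grip force is fixed at half the most. Time passes only in rows, so rows that repeat a pose let the fingers close, or fill a call up. It gives the time, the measured TCP pose, the force, the opening and the grip force at its end, in the units of the state.
- env.state(): the state, without advancing time (a new reading comes with each control period).
- env.read_camera(name): name is "side" or "top" or "wrist"; returns (picture, depth): 480x640x3 uint8, red, green, blue; 480x640 float32, mm along the optical axis (not along the pixel's ray), 0 where there is no reading.
- env.calibration(name): a dict with "fov_y" (degrees; the focal length in pixels is half the picture's height over the tangent of half this angle, whatever the lens; pixels are square), "cx", "cy" (the principal point, pixels), "camera_from_world" (4x4, takes a point from world to camera coordinates); the wrist camera has in their place "hand_eye" (4x4, takes a point from camera to tool coordinates, whose origin is the TCP and whose axes are the flange's). Camera axes: x right, y up, looking along -z (the intrinsics and any distortion apply to the point x, -y, -z); pixel columns grow to the right and rows downward; lengths in mm; the calibration is good to about 2 mm. A picture is of the moment at which its call begins: read the wrist's pose just before it. calibration takes no time and is no camera call.
- env.hand_in(): hands the job in; it is judged then, once.
The state is a dict: "clock": time; "joint_pos": joint angles; "qd": joint speeds; "joint_efforts": joint torques, N m; "tcp_pos": TCP position; "tool_rot": TCP orientation; "force": force on the tool from outside, world axes, zero at the start; "moment": the same for the moment, N m; "gripper_width": opening from 0.0 (shut) to 1.0 (fully open); "grasp_force": force on a finger pad.
Only numpy, scipy, OpenCV 4.12 (cv2) and the standard library are available. Lean on these libraries where they do the work, as an engineer would, in place of code of your own. Each camera call takes 0.05 s, during which the arm holds its last target. There are 200 camera calls.

TASK

The air coupler on the lid of the pressure pot is closed by a black dust plug. Pull the coupler's sleeve back, that is down towards the lid, until it stays back and lets the dust plug go, and park the dust plug in the free middle hole of the wooden rack. Then take the pressure gauge out of the rack, plug it into the coupler and press it home, feeling your way and with little more force than it needs, until the sleeve springs forward and locks it; leave the blow nozzle and the other things where they are.

Things in the scene. Friction and masses are not known exactly. Their poses are not given: they have to be found in the camera images.
- pot: Aluminium pressure pot with grey lid, 165 mm across, fixed; origin under its middle. The lid's flat middle is 85 mm up; six wing nuts on the rim (72 mm from the axis) reach 91 mm. An air coupler is screwed into the lid, its axis upright, 20 mm towards the pot's -x; a brass safety valve, 17 mm high, stands 48 mm towards +x.
- coupler_seat (a point): Threaded seat of the coupler: on its axis, at the lid's top; z up. Its mouth, the open upper end, is 50 to 58 mm higher: how far it was screwed in on its sealing tape differs and is not measured. Bore 15.5 mm wide, countersink 3 mm deep, 21 mm wide at the mouth; it takes the 14 mm stem of any fitting; a stem pushed in fully meets the mouth with its collar and stops hard.
- sleeve (a joint): Travel of the ribbed steel sleeve in m: 0 = forward (up, locking), 0.010 = fully back (down), at its stop. A ring 37 mm wide, 30 mm long, upper edge 1 mm below the mouth when forward; grip it round its outside. Spring: 4 N at 0, 7 N at 0.010. Pulled back to 0.009 or more it lets the plug pop up about 10 mm, then stays back at about 0.008, held by a latch, until a plug is pressed home.
- dust_plug: Black plastic dust plug, 40 g, locked in the coupler at the start, its collar 1 to 6 mm above the mouth. Origin on its axis at the underside of its collar, z up. Stem below: 14 mm thick, 27 mm long, with a groove. Above: collar 22 mm wide from 0 to 3 mm, ribbed round head 26 mm wide from 3 to 14 mm.
- rack: Beech block, 64 x 200 x 32 mm (x, y, z), fixed, with three upright holes 17 mm wide and 30 mm deep in a row along its y, 65 mm apart. Origin under its middle. A fitting in a hole rests with its collar on the block.
- rack_hole1 (a point): Mouth centre of the rack's middle hole, on the block's top (32 mm above the bench), free at the start; axes as the rack's. The two outer holes hold the gauge and the nozzle, either way round.
- gauge: Plug-in pressure gauge, about 0.15 kg (varies), in an outer hole of the rack. Origin on its axis, under its brass collar, z up. Stem 14 mm thick, 23 mm long; above: collar 24 mm wide to 7 mm, neck, round case 48 mm wide from 16 to 43 mm: grip it there. In the coupler it meets a spring piston once about half in: 3 N, rising to 8 N; about 1 mm before the hard stop the sleeve snaps up.
- nozzle: Blow nozzle with a thin bent tube, 56 mm high above its collar, in the other outer hole of the rack; to be left alone. Origin on its axis at the underside of its collar.
- block: Cream plaster block 46 x 52 x 36 mm on the bench, a bystander. Origin under its middle.
- cast: White dental cast 60 x 77 x 26 mm on the bench, a bystander. Origin under its middle.
Not all that is in view belongs to the job. There is more than one size of the rack; the one meant has the size given above.

How it is judged:
By the outcome, as a careful person would: the job done as asked, in the order asked, and still so for the second after the job is handed in, with the robot touching nothing.
It also fails if it takes over 64 s, if anything falls off the work surface, if the arm or the gripper's body presses on something with over 40 N, if the wrist force passes 120 N, or if a joint passes its speed limit or range.

## Working session

There is one attempt and no reset: what is moved stays moved. The work goes in short steps, Python scripts to look and compute and a tool call to move; the robot and the scene stay as the last step left them, time stands still between calls to the robot, and variables do not carry over. Pictures are saved under pics/ and viewed, at most 10 in all, crops included, and the job is handed in when it is done.

Besides the shell and the picture viewer there is one more tool, called as name(argument=value, ...), one argument or row to a line, values as JSON. play_rows: Moves the arm, as the interface text tells. Its arguments: {"type":"object","properties":{"motion":{"type":"string"}},"required":["motion"]}

```bash
mkdir -p pics; cat > h.py <<'E'
import numpy as np, cv2
from plant import env
from scipy.spatial.transform import Rotation as R
def cloud(name,T=None):
    s=env.state(); im,d=env.read_camera(name); c=env.calibration(name)
    f=240/np.tan(np.radians(c["fov_y"])/2)
    v,u=np.mgrid[0:480,0:640]
    K=np.array([[f,0,c["cx"]],[0,f,c["cy"]],[0,0,1]])
    D=c.get("distortion",None)
    x=(u-c["cx"])/f*d; y=(v-c["cy"])/f*d
    P=np.stack([x,-y,-d,np.ones_like(d)],-1)
    if name=="wrist":
        M=np.eye(4); M[:3,:3]=R.from_euler('xyz',s["tool_rot"]).as_matrix(); M[:3,3]=s["tcp_pos"]; M=M@c["hand_eye"]
    else: M=np.linalg.inv(c["camera_from_world"])
    W=(P@M.T)[...,:3]; W[d==0]=np.nan
    return im,d,W,c
E
python3 - <<'E'
from h import *
s=env.state(); print(s)
ims=[]
for n in ["side","top","wrist"]:
    im,d,W,c=cloud(n); print(n,{k:(np.round(v,3).tolist() if not isinstance(v,str) else v) for k,v in c.items()})
    np.savez(f"{n}0.npz",im=im,W=W); cv2.imwrite(f"pics/{n}0.png",im[...,::-1])
E
```

```text
{'clock': 0.0, 'joint_pos': array([ 1.11072207e+00,  2.63521024e-01, -4.89655137e-02,  1.25941595e+00,
       -1.95930193e-05,  1.41551481e+00]), 'qd': array([ 6.94083471e-04, -6.63317389e-04, -7.23810145e-04, -8.28291970e-04,
       -2.43199852e-04,  6.89320303e-05]), 'joint_efforts': array([ 7.53176155e-04, -6.37607574e+01,  3.84563220e+01,  1.38694601e-02,
        2.78768582e-06,  1.81810475e-05]), 'tcp_pos': array([157.4283721 , 500.55496225, 252.81559217]), 'tool_rot': array([-3.14049677e+00, -1.51719513e-04,  2.83679984e+00]), 'force': array([ 1.08549728, -0.30008965, -0.4647683 ]), 'moment': array([-0.01562237, -0.01978298,  0.04988539]), 'grasp_force': 0.0, 'gripper_width': 1.0002597969718976}
side {'fov_y': 48.629, 'cx': 309.873, 'cy': 237.939, 'camera_from_world': [[-0.923, -0.384, -0.006, 455.015], [0.189, -0.469, 0.863, -329.253], [-0.334, 0.795, 0.506, -1001.646], [0.0, 0.0, 0.0, 1.0]]}
top {'fov_y': 47.824, 'cx': 320.41, 'cy': 239.334, 'camera_from_world': [[-0.019, -1.0, -0.011, -232.496], [0.996, -0.02, 0.089, -619.835], [-0.089, -0.009, 0.996, -1575.39], [0.0, 0.0, 0.0, 1.0]]}
wrist {'fov_y': 63.136, 'cx': 323.129, 'cy': 241.799, 'hand_eye': [[-0.0, 0.954, 0.301, 76.627], [1.0, -0.0, 0.001, 0.004], [0.001, 0.301, -0.954, -121.787], [0.0, 0.0, 0.0, 1.0]]}
```

View pics/side0.png

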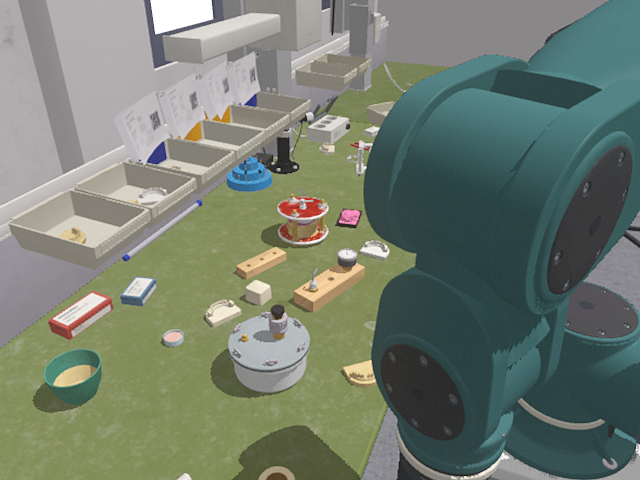

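View pics/top0.png

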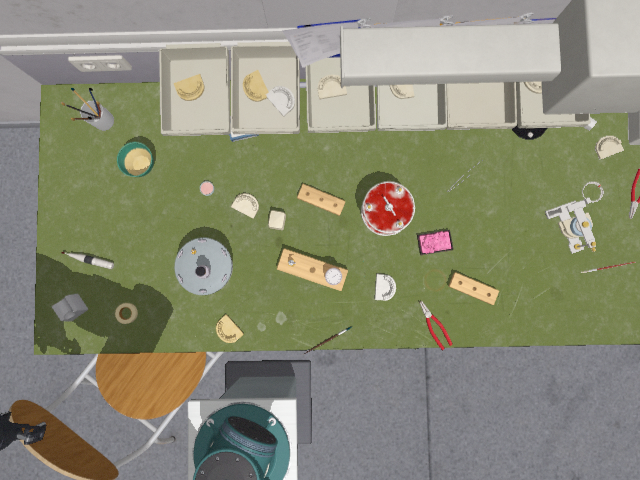

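Side view: pot (270,350) with the coupler and black plug at (278,312). The rack with fittings is at (330,287). Top view: pot (204,266), plug (202,271).
Rack candidates in top: (321,199) small and empty, (473,288) small and empty, (313,270) larger, with gauge (333,276) and nozzle (292,260). The last one fits; I'll check its size and crop it.

```bash
python3 - <<'E'
from h import *
Z=np.load("top0.npz"); W=Z["W"]; im=Z["im"]
def box(u0,u1,v0,v1,z0,z1):
    P=W[v0:v1,u0:u1].reshape(-1,3); P=P[np.isfinite(P[:,0])]; return P[(P[:,2]>z0)&(P[:,2]<z1)]
print("bench z",np.nanmedian(W[300:330,250:270,2]),W[215,300])
for n,b in dict(rackA=(270,355,240,300,24,38),rackB=(292,350,178,220,15,40),rackC=(440,505,265,310,15,40)).items():
    P=box(*b); r=cv2.minAreaRect(P[:,:2].astype(np.float32)); print(n,len(P),np.round(r[0],1),np.round(r[1],1),r[2],P[:,2].mean())
P=box(170,240,230,300,78,95);(c,r)=cv2.minEnclosingCircle(P[:,:2].astype(np.float32));print("pot",c,r,np.median(P[:,2]))
for n,b in dict(plug=(180,230,250,290,125,200),valve=(185,205,240,258,95,120),gauge=(315,350,260,295,60,100),noz=(280,305,245,275,45,110)).items():
    P=box(*b)
    if len(P): print(n,len(P),P.mean(0),P.min(0),P.max(0))
Y=np.load("side0.npz")["W"]
for n,(u0,u1,v0,v1,z0,z1) in dict(plug=(265,292,300,322,132,200),slv=(265,292,300,345,105,131),gauge=(335,360,245,270,50,90)).items():
    P=Y[v0:v1,u0:u1].reshape(-1,3);P=P[(P[:,2]>z0)&(P[:,2]<z1)]
    if len(P):print("side",n,len(P),P.mean(0),P.min(0),P.max(0))
P=Y[300:345,265:292].reshape(-1,3); P=P[P[:,2]>95]
for z in range(96,170,3):
    q=P[(P[:,2]>=z)&(P[:,2]<z+3)]
    if len(q):print(z,len(q),q[:,:2].mean(0).round(1),np.ptp(q@[.923,.384,0]).round(1))
cv2.imwrite("pics/crop.png",cv2.resize(np.hstack([im[235:305,270:360],im[235:305,165:255]])[...,::-1],None,fx=4,fy=4,interpolation=3))
E
```

```text
bench z -1.3288290208548688 [ 693.27512838 -183.90936314   -5.53833108]
rackA 1113 [ 526.3 -218.5] [199.3  64.1] 70.33172607421875 30.828853322485188
rackB 621 [ 736.  -248.3] [138.1  45.5] 65.93107604980469 21.364086063123302
rackC 674 [ 462.4 -692.2] [139.9  45. ] 66.05269622802734 21.84857503267298
pot (540.9290771484375, 92.30036926269531) 81.45684051513672 82.46452748845809
plug 151 [523.36794403  80.30211503 144.69802366] [505.30838541  64.98283731 125.078102  ] [541.40052856 103.26536366 163.12648071]
valve 10 [585.1468383  113.91927015  97.7893634 ] [577.19594511  90.5735346   95.00569629] [610.96206274 121.99104648 103.89672874]
gauge 229 [ 504.36990756 -279.42733173   73.76777849] [ 482.26261743 -302.07929866   63.23110529] [ 528.04123451 -256.05851103   83.90458265]
noz 29 [ 546.89223908 -159.5475268    63.21242528] [ 539.84346211 -172.08741757   47.89836915] [ 554.64465745 -149.30707397   91.96870022]
side plug 268 [523.29414662  90.70550864 146.47517526] [507.19279558  70.38737471 132.48737606] [544.20743028 104.53725957 160.77044833]
side slv 176 [519.41151602  98.1918539  119.07339669] [506.41976051  80.91980652 106.83673433] [542.36762927 107.10177685 130.83013338]
side gauge 305 [ 503.1052183  -267.94529453   69.22508192] [ 481.30882157 -299.74529452   50.18305254] [ 529.81040815 -247.88121356   78.58421231]
96 12 [520.3  94. ] 19.7
99 9 [520.8  96. ] 15.9
105 7 [517.6  99.1] 21.6
108 22 [519.5  98.3] 33.5
111 24 [519.2  97.7] 33.4
114 19 [519.2  99.7] 31.5
117 19 [518.6  97.8] 33.2
120 27 [519.8  97.5] 35.7
123 22 [519.9  99.4] 31.4
126 24 [520.6  98.1] 35.6
129 20 [519.4  98.4] 33.2
132 27 [522.2  95.5] 35.6
135 88 [522.9  92. ] 35.5
138 25 [520.1  93.1] 31.3
141 4 [520.6  94. ] 5.8
144 4 [516.5  90. ] 15.0
147 13 [523.   94.9] 23.6
150 19 [520.4  95.4] 23.1
153 35 [524.4  89.2] 25.6
156 62 [525.4  87.6] 23.6
159 9 [522.3  90.4] 21.2
```

View pics/crop.png

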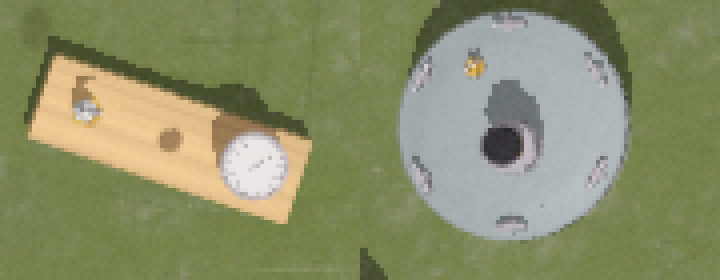

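Crop: rack A (about 199 x 64 mm) has the nozzle at the left hole, a free middle hole, and the gauge at the right hole, so it is the one meant. The coupler with plug is on the pot's lower left, opposite the brass valve. I'm moving above the coupler now.

play_rows(
  motion="-0.474 -0.288 0.003 0 0 92 -1;-0.474 -0.288 0.003 0 0 92 -1;-0.474 -0.288 0.003 0 0 92 -1;-0.474 -0.288 0.003 0 0 92 -1;-0.474 -0.288 0.003 0 0 92 -1",
)

```text
clock: 0.78
tcp_pos: [364.6, 264.2, 251.6]
tool_rot: [3.141, -0.0, 1.893]
force: [1.1, 1.6, -0.3]
gripper_width: 1.003
grasp_force: 0.0
```

```bash
cat >> h.py <<'E'
def go(x,y,z,yaw=1.2275):
    s=env.state(); A=R.from_euler('xyz',s["tool_rot"]); B=R.from_euler('xyz',[np.pi,0,yaw])
    print("t",round(s["clock"],2),"tcp",s["tcp_pos"].round(1),"F",s["force"].round(1),"w",round(s["gripper_width"],3),"gf",round(s["grasp_force"],1))
    print("shift m",(A.inv().apply(np.array([x,y,z])-s["tcp_pos"])/1000).round(4),"turn",np.degrees((A.inv()*B).as_rotvec()).round(2))
E
python3 -c "
from h import *
go(523,84,250)"
```

```text
t 0.78 tcp [364.6 264.2 251.6] F [ 1.1  1.6 -0.3] w 1.003 gf 0.0
shift m [-0.2211  0.0932  0.0016] turn [ 1.000e-02 -1.000e-02  3.814e+01]
```

play_rows(
  motion="-0.220 0.093 0.002 0 0 38 -1;-0.220 0.093 0.002 0 0 38 -1;-0.220 0.093 0.002 0 0 38 -1;-0.220 0.093 0.002 0 0 38 -1;-0.220 0.093 0.002 0 0 38 -1",
)

```text
clock: 1.4
tcp_pos: [524.3, 85.2, 248.7]
tool_rot: [-3.141, 0.001, 1.231]
force: [-0.3, -0.1, -0.2]
gripper_width: 1.0
grasp_force: 0.0
```

```bash
python3 - <<'E'
from h import *
go(523,84,250)
im,d,W,c=cloud("wrist"); np.savez("wr1.npz",im=im,W=W); cv2.imwrite("pics/w1.png",im[...,::-1])
P=W.reshape(-1,3);ok=np.isfinite(P[:,0])&(np.hypot(P[:,0]-523,P[:,1]-84)<35)&(P[:,2]>95);P=P[ok]
h,e=np.histogram(P[:,2],bins=np.arange(95,185,2)); print([(int(a),int(b)) for a,b in zip(e,h) if b>20])
for z in range(98,170,4):
    q=P[(P[:,2]>=z)&(P[:,2]<z+4)]
    if len(q)>20: print(z,len(q),q.min(0).round(1),q.max(0).round(1))
E
```

```text
t 1.4 tcp [524.3  85.2 248.7] F [-0.3 -0.1 -0.2] w 1.0 gf 0.0
shift m [-0.0015 -0.0008 -0.0013] turn [-0.04  0.03  0.21]
[(109, 28), (111, 64), (113, 52), (117, 29), (119, 31), (121, 35), (123, 37), (125, 29), (127, 38), (129, 46), (133, 29), (135, 176), (137, 835), (139, 39), (149, 37), (151, 42), (153, 55), (155, 211), (157, 1263), (159, 50)]
110 124 [510.7  85.4 110.1] [543.6 104.9 114. ]
114 34 [514.   89.1 114.1] [543.5 104.1 118. ]
118 67 [511.1  85.5 118. ] [543.7 104.7 121.8]
122 68 [511.4  86.1 122.1] [543.5 104.9 126. ]
126 70 [511.   85.1 126. ] [543.7 104.7 129.9]
130 39 [515.5  85.6 130. ] [543.6 104.6 134. ]
134 699 [506.9  70.3 134.1] [543.6 104.9 138. ]
138 372 [507.3  72.8 138. ] [543.4 104.8 140.1]
146 34 [515.4  88.3 147.5] [538.1  99.6 150. ]
150 81 [513.1  81.6 150.3] [538.6  99.7 154. ]
154 963 [511.9  73.4 154.1] [538.6  99.9 158. ]
158 594 [513.3  74.1 158. ] [537.5  98.8 159.9]
```

View pics/w1.png

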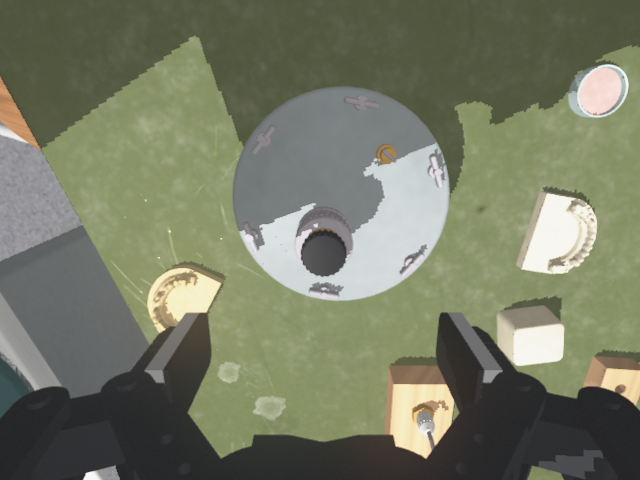

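Wrist view: plug head at (323,252), with the sleeve under it. The axis is about (525.2, 86.5), sleeve top about 138, plug top about 158. Lowering over the sleeve and gripping it.

play_rows(
  motion="0.0015 0.0004 0.030 0 0 0 -1;0.0015 0.0004 0.060 0 0 0 -1;0.0015 0.0004 0.090 0 0 0 -1;0.0015 0.0004 0.110 0 0 0 -1;0.0015 0.0004 0.110 0 0 0 -1",
)

```text
clock: 2.08
tcp_pos: [522.0, 89.8, 138.8]
tool_rot: [-3.139, 0.001, 1.238]
force: [0.3, 0.7, 0.8]
gripper_width: 1.003
grasp_force: 0.0
```

play_rows(
  motion="0 0 0 0 0 0 0.3;0 0 0 0 0 0 0.6;0 0 0 0 0 0 0.6;0 0 0 0 0 0 0.6;0 0 0 0 0 0 0.6",
)

```text
clock: 2.7
tcp_pos: [525.1, 88.7, 140.8]
tool_rot: [3.138, -0.001, 1.236]
force: [4.9, -1.1, 4.7]
gripper_width: 0.436
grasp_force: 59.4
```

```bash
python3 - <<'E'
from h import *
go(525.2,86.5,139)
W=np.load("wr1.npz")["W"];P=W.reshape(-1,3);r=np.hypot(P[:,0]-541,P[:,1]-92)
q=P[(r<80)&(P[:,2]<95)&(P[:,2]>70)];print("lid z",np.median(q[:,2]))
E
```

```text
t 2.7 tcp [525.1  88.7 140.8] F [ 4.9 -1.1  4.7] w 0.436 gf 59.4
shift m [-0.002   0.0008  0.0018] turn [ 0.21 -0.04  0.47]
lid z 85.29404968543716
```

Sleeve gripped (37 mm). Pulling it back.

play_rows(
  motion="0 0 0.002 0 0 0 0.6;0 0 0.004 0 0 0 0.6;0 0 0.006 0 0 0 0.6;0 0 0.008 0 0 0 0.6;0 0 0.009 0 0 0 0.6",
)

```text
clock: 3.32
tcp_pos: [525.1, 88.7, 131.8]
tool_rot: [3.138, -0.001, 1.236]
force: [4.5, -2.4, 7.1]
gripper_width: 0.434
grasp_force: 59.6
```

play_rows(
  motion="0 0 0.0005 0 0 0 0.6;0 0 0.001 0 0 0 0.6;0 0 0.0015 0 0 0 0.6;0 0 0.0015 0 0 0 0.6;0 0 0.0015 0 0 0 0.6",
)

```text
clock: 3.95
tcp_pos: [525.1, 88.7, 131.4]
tool_rot: [3.137, -0.001, 1.236]
force: [-0.9, -3.2, 23.1]
gripper_width: 0.437
grasp_force: 61.2
```

```bash
python3 - <<'E'
from h import *
go(525.2,86.5,139); s=env.state();print(s["moment"])
im,d,W,c=cloud("wrist"); np.savez("wr2.npz",im=im,W=W); cv2.imwrite("pics/w2.png",im[...,::-1])
P=W.reshape(-1,3);P=P[np.isfinite(P[:,0])&(np.hypot(P[:,0]-525,P[:,1]-86.5)<20)&(P[:,2]>95)]
h,e=np.histogram(P[:,2],bins=np.arange(95,195,2)); print([(int(a),int(b)) for a,b in zip(e,h) if b>40])
E
```

```text
t 3.95 tcp [525.1  88.7 131.4] F [-0.9 -3.2 23.1] w 0.437 gf 61.2
shift m [-0.002   0.0008 -0.0076] turn [ 0.27 -0.07  0.47]
[-0.34369574  0.59785638 -0.06606866]
[(99, 124), (101, 219), (103, 259), (105, 42), (107, 152), (109, 152), (111, 182), (113, 191), (115, 181), (117, 200), (119, 304), (121, 111), (123, 147), (125, 634), (127, 2967), (129, 273), (131, 611), (133, 383), (135, 437), (137, 655), (139, 183), (141, 99), (143, 205), (145, 199), (147, 213), (149, 200), (157, 205), (159, 378), (161, 390), (163, 469), (165, 1456), (167, 3207), (183, 511), (185, 729), (187, 624), (189, 918), (191, 969)]
```

The plug popped (top 158→168) and the sleeve is at its stop (23 N). Releasing, rising, and gripping the plug head.

play_rows(
  motion="0 0 -0.001 0 0 0 0.6;0 0 -0.0015 0 0 0 0.2;0 0 -0.0015 0 0 0 -0.3;0 0 -0.0015 0 0 0 -0.3;0 0 -0.0015 0 0 0 -0.3",
)

```text
clock: 4.62
tcp_pos: [523.3, 88.9, 130.5]
tool_rot: [-3.141, 0.0, 1.236]
force: [-0.5, 0.8, -0.6]
gripper_width: 0.649
grasp_force: 0.0
```

play_rows(
  motion="-0.002 0 -0.010 0 0 0 -0.3;-0.002 0 -0.025 0 0 0 -0.3;-0.002 0 -0.040 0 0 0 -0.3;-0.002 0 -0.048 0 0 0 -0.3;-0.002 0 -0.048 0 0 0 -0.3",
)

```text
clock: 5.25
tcp_pos: [523.1, 87.0, 179.1]
tool_rot: [3.141, -0.0, 1.236]
force: [0.9, -0.2, 0.1]
gripper_width: 0.65
grasp_force: 0.0
```

```bash
python3 - <<'E'
from h import *
go(525.2,86.5,179.5)
im,d,W,c=cloud("wrist"); np.savez("wr2.npz",im=im,W=W); cv2.imwrite("pics/w3.png",im[...,::-1])
P=W.reshape(-1,3);P=P[np.isfinite(P[:,0])&(np.hypot(P[:,0]-525,P[:,1]-86.5)<20)&(P[:,2]>95)]
h,e=np.histogram(P[:,2],bins=np.arange(95,195,2)); print([(int(a),int(b)) for a,b in zip(e,h) if b>100])
for a,b in((164,172),(124,132)):
  q=P[(P[:,2]>a)&(P[:,2]<b)];print(np.median(q[:,2]),np.percentile(q,1,0).round(1),np.percentile(q,99,0).round(1))
E
```

```text
t 5.25 tcp [523.1  87.  179.1] F [ 0.9 -0.2  0.1] w 0.65 gf 0.0
shift m [ 0.0002  0.0022 -0.0004] turn [ 0.05 -0.02  0.49]
[(103, 115), (105, 138), (121, 115), (127, 252), (129, 1664), (131, 314), (133, 116), (135, 139), (137, 262), (159, 122), (161, 145), (163, 162), (165, 935), (167, 2291)]
167.33337161946122 [513.2  74.8 164.4] [537.8  99.2 168.7]
129.8699936188293 [507.7  75.  126.3] [543.1 104.6 131.8]
```

View pics/w3.png

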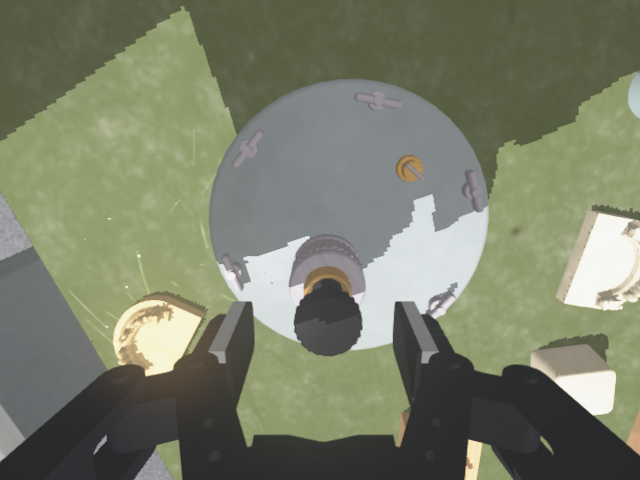

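Picture: the plug is up at (328,322), the sleeve is back and held (top 130), and the plug sits between the pads. Closing and lifting.

play_rows(
  motion="0 0.002 0 0 0 0 0.2;0 0.002 0 0 0 0 0.8;0 0.002 0 0 0 0 0.8;0 0.002 0 0 0 0 0.8;0 0.002 0 0 0 0 0.8",
)

```text
clock: 5.92
tcp_pos: [524.7, 86.4, 178.5]
tool_rot: [-3.142, 0.0, 1.236]
force: [0.1, 0.3, 1.1]
gripper_width: 0.27
grasp_force: 58.8
```

play_rows(
  motion="0 0 -0.005 0 0 0 0.8;0 0 -0.020 0 0 0 0.8;0 0 -0.040 0 0 0 0.8;0 0 -0.050 0 0 0 0.8;0 0 -0.050 0 0 0 0.8",
)

```text
clock: 6.55
tcp_pos: [525.0, 86.4, 229.0]
tool_rot: [3.141, -0.0, 1.236]
force: [0.0, -0.0, -0.3]
gripper_width: 0.27
grasp_force: 58.8
```

```bash
python3 - <<'E'
from h import *
t=np.radians(70.33); c=np.array([526.3,-218.5]); print("hole",c)
go(526.3,-218.5,220)
im,d,W,_=cloud("wrist"); np.savez("wr4.npz",im=im,W=W); cv2.imwrite("pics/w4.png",im[...,::-1])
P=W.reshape(-1,3);P=P[np.isfinite(P[:,0])&(np.hypot(P[:,0]-525,P[:,1]-86.5)<20)&(P[:,2]>120)]
h,e=np.histogram(P[:,2],bins=np.arange(120,240,2)); print([(int(a),int(b)) for a,b in zip(e,h) if b>100])
E
```

```text
hole [ 526.3 -218.5]
t 6.55 tcp [525.   86.4 229. ] F [ 0.  -0.  -0.3] w 0.27 gf 58.8
shift m [-0.2875  0.1014  0.009 ] turn [ 0.05 -0.02  0.49]
[(126, 366), (128, 960), (130, 661), (134, 105), (136, 296), (138, 216), (182, 233), (210, 136), (212, 196), (214, 218), (216, 1980), (218, 1292), (220, 107), (222, 137), (224, 135), (226, 132), (228, 134), (230, 141), (232, 159), (234, 158), (236, 182)]
```

play_rows(
  motion="-0.0575 0.020 0 0 0 0.5 0.8;-0.115 0.0405 0 0 0 0.5 0.8;-0.1725 0.061 0 0 0 0.5 0.8;-0.230 0.081 0 0 0 0.5 0.8;-0.2875 0.1015 0.02 0 0 0.5 0.8",
)

```text
clock: 7.22
tcp_pos: [526.2, -219.1, 209.1]
tool_rot: [3.14, 0.0, 1.227]
force: [0.9, 1.3, -1.0]
gripper_width: 0.266
grasp_force: 58.9
```

play_rows(
  motion="0 0 0.020 0 0 0 0.8;0 0 0.040 0 0 0 0.8;0 0 0.055 0 0 0 0.8;0 0 0.055 0 0 0 0.8;0 0 0.055 0 0 0 0.8",
)

```text
clock: 7.85
tcp_pos: [526.4, -216.8, 154.7]
tool_rot: [3.141, 0.0, 1.228]
force: [-0.7, -0.0, 0.4]
gripper_width: 0.268
grasp_force: 58.9
```

```bash
python3 - <<'E'
from h import *
go(526.3,-218.5,150)
im,d,W,_=cloud("wrist"); np.savez("wr5.npz",im=im,W=W); cv2.imwrite("pics/w5.png",im[...,::-1])
P=W.reshape(-1,3);t=P[np.isfinite(P[:,0])&(np.hypot(P[:,0]-526,P[:,1]+218.5)<110)&(P[:,2]>28)&(P[:,2]<36)]
print(len(t),np.median(t[:,2]));r=cv2.minAreaRect(t[:,:2].astype(np.float32));print(r)
b=P[np.isfinite(P[:,0])&(np.hypot(P[:,0]-526,P[:,1]+218.5)<16)&(P[:,2]<28)];print(len(b),b.mean(0) if len(b) else 0)
g=P[np.isfinite(P[:,0])&(np.hypot(P[:,0]-504,P[:,1]+279)<40)&(P[:,2]>70)&(P[:,2]<80)];print(len(g),g.min(0),g.max(0))
E
```

```text
t 7.85 tcp [ 526.4 -216.8  154.7] F [-0.7 -0.   0.4] w 0.268 gf 58.9
shift m [-0.0016  0.0005  0.0047] turn [0.04 0.01 0.01]
20453 33.169801040948784
((537.2247924804688, -189.3593292236328), (144.8451385498047, 64.30597686767578), 70.34764099121094)
446 [ 526.01371414 -220.63134368   11.09125473]
2650 [ 482.82456527 -301.06015782   73.87978201] [ 525.14361859 -256.68112123   78.71724112]
```

View pics/w5.png

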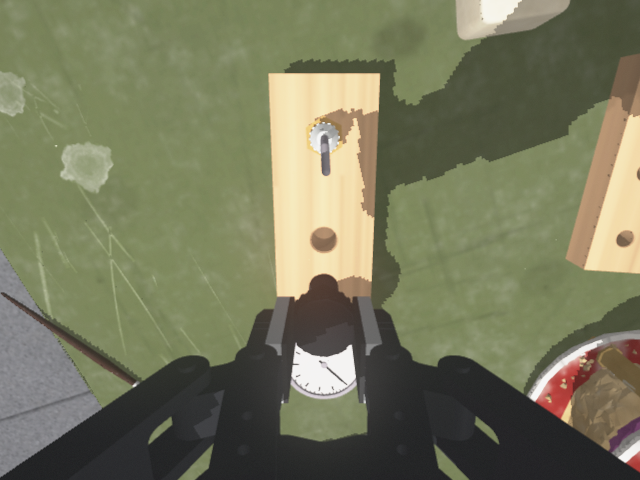

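Picture: free hole at (323,239), plug stem end at (323,286), nozzle at (323,140), gauge at (325,370). Locating the hole and the stem end numerically.

```bash
python3 - <<'E'
from h import *
Z=np.load("wr5.npz"); W=Z["W"]; im=Z["im"]
sub=im[215:265,295:352].astype(int); m=((sub.sum(2)<430)).astype(np.uint8)
n,l,st,ce=cv2.connectedComponentsWithStats(m); print(st,ce.round(1))
k=l[24,28]; cs,_=cv2.findContours((l==k).astype(np.uint8),0,1); print(cv2.fitEllipse(cs[0]) if k else "none", k)
# ring points on the top: lower & upper hole limits
for v in (222,225,239,254,257): print(v,W[v,323].round(1))
for u in (303,307,340,344): print(u,W[239,u].round(1))
# stem end
for v in range(270,300,4): print(v,W[v,323].round(1))
q=W[274:300,300:346].reshape(-1,3);q=q[(q[:,2]>95)&(q[:,2]<125)];print(q.min(0),q.max(0),q.mean(0))
E
```

```text
[[   0    0   57   50 2452]
 [  16   13   25   23  398]] [[28.  24.4]
 [28.2 25.4]]
((28.297121047973633, 24.91263198852539), (21.571815490722656, 24.189836502075195), 89.41154479980469) 1
222 [ 531.1 -204.4   32.7]
225 [ 530.4 -206.4   32.5]
239 [ 524.5 -223.1    5.8]
254 [ 523.8 -224.9   33.2]
257 [ 523.  -227.1   32.4]
303 [ 515.  -210.8   32.8]
307 [ 517.5 -211.6   33.3]
340 [ 537.7 -218.8   33.2]
344 [ 540.2 -219.6   33.6]
270 [ 520.  -235.6   33. ]
274 [ 529.  -210.4  105.4]
278 [ 528.7 -211.2  108.2]
282 [ 528.1 -212.9  108.7]
286 [ 529.  -210.2  119.6]
290 [ 530.9 -205.   136. ]
294 [ 531.  -204.7  140.3]
298 [ 530.8 -205.4  142.2]
[ 520.72656112 -219.17848743  104.08663461] [ 533.89805584 -209.45626646  120.87844375] [ 528.41797993 -212.8067066   108.65325839]
```

play_rows(
  motion="0.0012 0.0002 0.030 0 0 0 0.8;0.0012 0.0002 0.055 0 0 0 0.8;0.0012 0.0002 0.065 0 0 0 0.8;0.0012 0.0002 0.068 0 0 0 0.8;0.0012 0.0002 0.068 0 0 0 0.8",
)

```text
clock: 8.52
tcp_pos: [527.1, -216.0, 86.9]
tool_rot: [3.141, 0.0, 1.227]
force: [-0.6, -0.9, 0.4]
gripper_width: 0.27
grasp_force: 58.9
```

play_rows(
  motion="0 0 0.002 0 0 0 0.8;0 0 0.004 0 0 0 0.8;0 0 0.006 0 0 0 0.8;0 0 0.008 0 0 0 0.8;0 0 0.009 0 0 0 0.8",
)

```text
clock: 9.15
tcp_pos: [526.7, -215.8, 77.0]
tool_rot: [-3.141, -0.0, 1.227]
force: [0.6, -0.7, 0.5]
gripper_width: 0.27
grasp_force: 58.9
```

play_rows(
  motion="0 0 0.005 0 0 0 0.8;0 0 0.010 0 0 0 0.8;0 0 0.014 0 0 0 0.8;0 0 0.017 0 0 0 0.8;0 0 0.018 0 0 0 0.8",
)

```text
clock: 9.78
tcp_pos: [526.7, -215.7, 58.9]
tool_rot: [-3.141, -0.0, 1.227]
force: [0.5, 0.4, -0.6]
gripper_width: 0.27
grasp_force: 58.9
```

play_rows(
  motion="0 0 0.0005 0 0 0 0.8;0 0 0.0010 0 0 0 0.8;0 0 0.0015 0 0 0 0.8;0 0 0.0015 0 0 0 0.8;0 0 0.0015 0 0 0 0.8",
)

```text
clock: 10.4
tcp_pos: [526.8, -215.9, 58.1]
tool_rot: [3.141, 0.0, 1.227]
force: [-2.0, 0.9, 6.6]
gripper_width: 0.269
grasp_force: 59.5
```

Plug seated (6.6 N). Releasing, rising, and moving over the gauge.

play_rows(
  motion="0 0 -0.0005 0 0 0 0.4;0 0 -0.0005 0 0 0 -0.3;0 0 -0.0005 0 0 0 -0.3;0 0 -0.005 0 0 0 -0.3;0 0 -0.015 0 0 0 -1",
)

```text
clock: 11.02
tcp_pos: [526.5, -215.7, 72.9]
tool_rot: [-3.141, -0.0, 1.227]
force: [0.7, 0.6, 0.1]
gripper_width: 0.839
grasp_force: 0.0
```

play_rows(
  motion="0 0 -0.040 0 0 0 -1;0 0 -0.080 0 0 0 -1;-0.030 0 -0.100 0 0 0 -1;-0.065 0 -0.100 0 0 0 -1;-0.065 0 -0.100 0 0 0 -1",
)

```text
clock: 11.65
tcp_pos: [504.4, -278.8, 173.5]
tool_rot: [3.141, 0.001, 1.225]
force: [0.1, 1.6, -0.4]
gripper_width: 0.995
grasp_force: 0.0
```

```bash
python3 - <<'E'
from h import *
go(505.3,-276.9,67)
im,d,W,_=cloud("wrist"); np.savez("wr6.npz",im=im,W=W); cv2.imwrite("pics/w6.png",im[...,::-1])
P=W.reshape(-1,3);P=P[np.isfinite(P[:,0])]
g=P[(np.hypot(P[:,0]-505,P[:,1]+277)<40)&(P[:,2]>70)&(P[:,2]<85)];print(len(g),g.min(0),g.max(0),np.median(g[:,2]),cv2.minEnclosingCircle(g[:,:2].astype(np.float32)))
p=P[(np.hypot(P[:,0]-527,P[:,1]+216)<20)&(P[:,2]>38)];print(len(p),np.median(p[:,2]),p.min(0),p.max(0))
E
```

```text
t 11.65 tcp [ 504.4 -278.8  173.5] F [ 0.1  1.6 -0.4] w 0.995 gf 0.0
shift m [0.0021 0.0002 0.1065] turn [ 0.06  0.03 -0.15]
5164 [ 481.72565274 -300.9084492    70.05336548] [ 530.28921379 -252.06124805   79.15300763] 75.87021973256053 ((505.91302490234375, -276.5050964355469), 24.723121643066406)
1461 47.04030665711329 [ 513.83943965 -229.15941727   41.73632987] [ 540.55212071 -202.65507543   49.61241739]
```

View pics/w6.png

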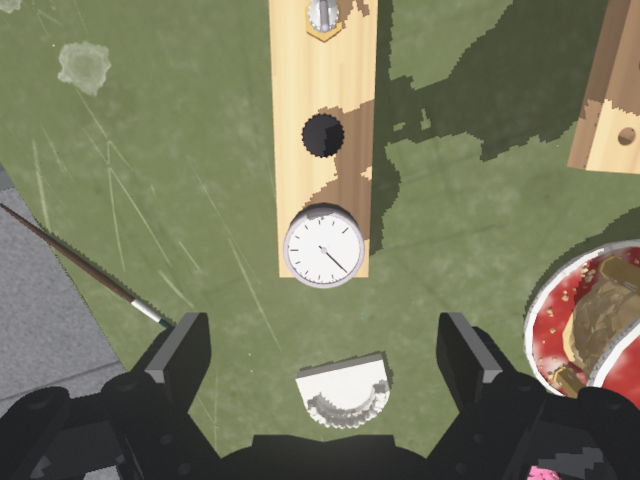

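Picture: plug parked at (323,135), gauge at (325,245), nozzle untouched. Lowering onto the gauge and gripping it.

play_rows(
  motion="0.0025 0.0005 0.040 0 0 0 -1;0.0025 0.0005 0.075 0 0 0 -1;0.0025 0.0005 0.100 0 0 0 -1;0.0025 0.0005 0.1065 0 0 0 -1;0.0025 0.0005 0.1065 0 0 0 -1",
)

```text
clock: 12.32
tcp_pos: [506.4, -274.5, 66.6]
tool_rot: [3.141, -0.0, 1.228]
force: [0.5, -0.3, 0.4]
gripper_width: 0.998
grasp_force: 0.0
```

play_rows(
  motion="0 0 0 0 0 0 -0.1;0 0 0 0 0 0 0.4;0 0 0 0 0 0 0.4;0 0 0 0 0 0 0.4;0 0 0 0 0 0 0.4",
)

```text
clock: 12.95
tcp_pos: [506.8, -275.2, 67.2]
tool_rot: [3.14, 0.0, 1.227]
force: [0.2, 0.2, 7.4]
gripper_width: 0.546
grasp_force: 60.3
```

play_rows(
  motion="0 0 -0.010 0 0 0 0.4;0 0 -0.050 0 0 0 0.4;0 0 -0.100 0 0 0 0.4;0 0 -0.150 0 0 0 0.4;0 0 -0.163 0 0 0 0.4",
)

```text
clock: 13.58
tcp_pos: [506.8, -275.3, 232.7]
tool_rot: [3.137, 0.001, 1.227]
force: [0.3, -0.3, -2.5]
gripper_width: 0.545
grasp_force: 62.2
```

```bash
python3 - <<'E'
from h import *
go(525.2,86.6,230)
E
```

```text
t 13.57 tcp [ 506.8 -275.3  232.7] F [ 0.3 -0.3 -2.5] w 0.545 gf 62.2
shift m [ 0.347  -0.1046  0.0018] turn [ 0.26  0.08 -0.01]
```

play_rows(
  motion="0.058 -0.0175 0 0 0 0 0.4;0.116 -0.035 0 0 0 0 0.4;0.174 -0.0525 0 0 0 0 0.4;0.232 -0.070 0 0 0 0 0.4;0.290 -0.087 0 0 0 0 0.4",
)

```text
clock: 14.2
tcp_pos: [521.3, 29.4, 228.8]
tool_rot: [-3.141, 0.0, 1.227]
force: [0.8, -0.2, -1.1]
gripper_width: 0.546
grasp_force: 62.2
```

play_rows(
  motion="0.040 -0.012 0 0 0 0 0.4;0.057 -0.0175 0 0 0 0 0.4;0.057 -0.0175 0 0 0 0 0.4;0.057 -0.0175 0 0 0 0 0.4;0.057 -0.0175 0 0 0 0 0.4",
)

```text
clock: 14.82
tcp_pos: [524.7, 86.0, 229.1]
tool_rot: [-3.142, 0.0, 1.226]
force: [-0.5, 0.2, -2.1]
gripper_width: 0.545
grasp_force: 62.2
```

```bash
python3 - <<'E'
from h import *
go(525.2,86.6,210)
im,d,W,_=cloud("wrist"); np.savez("wr7.npz",im=im,W=W); cv2.imwrite("pics/w7.png",im[...,::-1])
E
```

```text
t 14.82 tcp [524.7  86.  229.1] F [-0.5  0.2 -2.1] w 0.545 gf 62.2
shift m [0.0007 0.0003 0.0191] turn [-0.    0.01 -0.09]
```

View pics/w7.png

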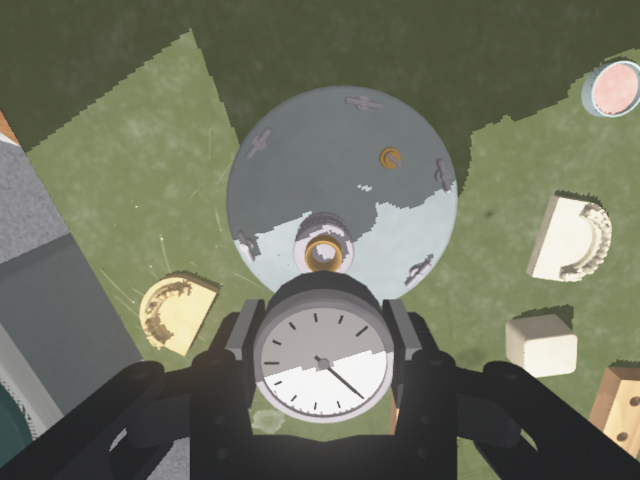

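Picture: open brass mouth at (323,257), gauge held at (323,360). Working out both centres.

```bash
python3 - <<'E'
from h import *
W=np.load("wr7.npz")["W"];P=W.reshape(-1,3);P=P[np.isfinite(P[:,0])]
near=np.hypot(P[:,0]-525,P[:,1]-86.5)<40
g=P[near&(P[:,2]>225)];g=g[np.abs(g[:,2]-np.median(g[:,2]))<2.5]
print("gauge top",len(g),np.median(g[:,2]),cv2.minEnclosingCircle(g[:,:2].astype(np.float32)), np.percentile(g,1,0),np.percentile(g,99,0))
m=P[near&(P[:,2]>126)&(P[:,2]<145)]
h,e=np.histogram(m[:,2],bins=np.arange(126,146));print([(int(a),int(b)) for a,b in zip(e,h)])
for a,b in((126.5,132),(136,142)):
  q=m[(m[:,2]>a)&(m[:,2]<b)];print(len(q),q.min(0),q.max(0))
# brass rim: row/col profile
for u in range(296,352,4): print(u,W[257,u].round(1),end=" ")
print()
for v in range(230,272,3): print(v,W[v,323].round(1),end=" ")
E
```

```text
gauge top 1331 257.9013093471717 ((527.0394287109375, 92.34988403320312), 39.47536087036133) [490.36329952  79.17971482 255.46407931] [563.97784456 109.79783186 260.32498109]
[(126, 214), (127, 169), (128, 174), (129, 677), (130, 565), (131, 87), (132, 29), (133, 45), (134, 34), (135, 90), (136, 110), (137, 149), (138, 142), (139, 42), (140, 0), (141, 0), (142, 0), (143, 0), (144, 0)]
1799 [506.72697311  69.79131041 126.50039843] [543.75223085 104.84486598 131.9863363 ]
443 [514.52376927  75.94676962 136.00026344] [536.19705066  97.4043149  139.92608109]
296 [508.7  89.  129.7] 300 [511.2  88.6 130.9] 304 [513.5  87.8 130.9] 308 [516.7  89.  137.1] 312 [517.6  85.3 128.2] 316 [519.6  83.8 126.2] 320 [522.1  83.5 127.8] 324 [524.2  82.3 126.6] 328 [526.6  81.7 127.4] 332 [528.9  81.1 128. ] 336 [531.5  81.4 131.1] 340 [534.3  83.2 138.6] 344 [535.9  79.4 130.1] 348 [538.2  78.8 130.6] 
230 [529.7  99.4 129.8] 233 [529.2  98.  130.8] 236 [528.7  96.6 132. ] 239 [528.5  96.2 136.5] 242 [528.1  94.8 137.6] 245 [526.2  89.7 126.7] 248 [525.6  87.9 126.7] 251 [525.   86.3 127.2] 254 [524.4  84.8 128. ] 257 [523.7  82.6 126.9] 260 [523.1  80.9 127.4] 263 [522.4  79.2 127.6] 266 [522.5  79.3 133. ] 269 [522.2  78.5 135.8]
```

```bash
python3 - <<'E'
from h import *
W=np.load("wr7.npz")["W"][300:425,250:395];P=W.reshape(-1,3);P=P[np.isfinite(P[:,0])]
g=P[(np.hypot(P[:,0]-525,P[:,1]-86.5)<27)&(P[:,2]>200)&(P[:,2]<245)]
h,e=np.histogram(g[:,2],bins=np.arange(200,246,3));print([(int(a),int(b)) for a,b in zip(e,h)])
z=np.median(g[:,2]); q=g[np.abs(g[:,2]-z)<3];print(z,np.percentile(q,.3,0),np.percentile(q,99.7,0))
E
```

```text
[(200, 0), (203, 0), (206, 0), (209, 11), (212, 49), (215, 94), (218, 111), (221, 139), (224, 150), (227, 134), (230, 198), (233, 314), (236, 13239), (239, 1191), (242, 127)]
237.6530639379797 [501.04001771  61.45450123 235.02021598] [548.78933148 108.53175389 240.20515209]
```

play_rows(
  motion="0.0018 -0.0001 0.010 0 0 0 0.4;0.0018 -0.0001 0.022 0 0 0 0.4;0.0018 -0.0001 0.029 0 0 0 0.4;0.0018 -0.0001 0.030 0 0 0 0.4;0.0018 -0.0001 0.030 0 0 0 0.4",
)

```text
clock: 15.5
tcp_pos: [525.2, 88.8, 199.2]
tool_rot: [3.141, -0.0, 1.227]
force: [0.5, -0.6, -1.5]
gripper_width: 0.544
grasp_force: 62.2
```

play_rows(
  motion="0 0 0.002 0 0 0 0.4;0 0 0.004 0 0 0 0.4;0 0 0.006 0 0 0 0.4;0 0 0.008 0 0 0 0.4;0 0 0.009 0 0 0 0.4",
)

```text
clock: 16.12
tcp_pos: [525.1, 88.8, 190.0]
tool_rot: [-3.142, 0.0, 1.227]
force: [0.0, -0.3, -1.2]
gripper_width: 0.546
grasp_force: 62.2
```

play_rows(
  motion="0 0 0.002 0 0 0 0.4;0 0 0.004 0 0 0 0.4;0 0 0.006 0 0 0 0.4;0 0 0.007 0 0 0 0.4;0 0 0.007 0 0 0 0.4",
)

```text
clock: 16.75
tcp_pos: [525.2, 88.8, 183.2]
tool_rot: [3.141, -0.0, 1.227]
force: [0.2, -0.3, 0.1]
gripper_width: 0.547
grasp_force: 62.2
```

play_rows(
  motion="0 0 0.001 0 0 0 0.4;0 0 0.002 0 0 0 0.4;0 0 0.003 0 0 0 0.4;0 0 0.004 0 0 0 0.4;0 0 0.004 0 0 0 0.4",
)

```text
clock: 17.38
tcp_pos: [525.1, 88.9, 179.1]
tool_rot: [3.141, -0.0, 1.227]
force: [-0.4, -0.5, 4.2]
gripper_width: 0.545
grasp_force: 62.5
```

Piston felt. Expected home is at TCP about 173.5, so I'm going on in smaller steps.

play_rows(
  motion="0 0 0.001 0 0 0 0.4;0 0 0.002 0 0 0 0.4;0 0 0.003 0 0 0 0.4;0 0 0.003 0 0 0 0.4;0 0 0.003 0 0 0 0.4",
)

```text
clock: 18.0
tcp_pos: [525.2, 88.9, 176.2]
tool_rot: [3.141, -0.0, 1.227]
force: [-1.9, 0.0, 5.4]
gripper_width: 0.546
grasp_force: 62.6
```

play_rows(
  motion="0 0 0.0005 0 0 0 0.4;0 0 0.001 0 0 0 0.4;0 0 0.001 0 0 0 0.4;0 0 0.001 0 0 0 0.4;0 0 0.001 0 0 0 0.4",
)

```text
clock: 18.62
tcp_pos: [525.2, 88.8, 175.3]
tool_rot: [3.141, -0.0, 1.227]
force: [-1.3, -0.7, 6.1]
gripper_width: 0.541
grasp_force: 62.6
```

play_rows(
  motion="0 0 0.0004 0 0 0 0.4;0 0 0.0008 0 0 0 0.4;0 0 0.0008 0 0 0 0.4;0 0 0.0008 0 0 0 0.4;0 0 0.0008 0 0 0 0.4",
)

```text
clock: 19.25
tcp_pos: [525.1, 88.8, 174.5]
tool_rot: [3.141, -0.0, 1.227]
force: [-2.0, -1.5, 6.7]
gripper_width: 0.54
grasp_force: 62.7
```

```bash
cat > sl.py <<'E'
from h import *
go(525.2,88.8,173)
im,d,W,_=cloud("wrist"); P=W.reshape(-1,3);P=P[np.isfinite(P[:,0])]
r=np.hypot(P[:,0]-525.3,P[:,1]-86.6); m=P[(r>14)&(r<17.5)&(P[:,2]>122)&(P[:,2]<145)]
h,e=np.histogram(m[:,2],bins=np.arange(122,146));print([(int(a),int(b)) for a,b in zip(e,h)])
E
python3 sl.py
```

```text
t 19.25 tcp [525.1  88.8 174.5] F [-2.  -1.5  6.7] w 0.54 gf 62.7
shift m [-0.      0.0001  0.0015] turn [ 0.01 -0.   -0.01]
[(122, 24), (123, 9), (124, 1), (125, 0), (126, 0), (127, 0), (128, 10), (129, 132), (130, 225), (131, 48), (132, 0), (133, 0), (134, 0), (135, 0), (136, 0), (137, 0), (138, 0), (139, 0), (140, 0), (141, 0), (142, 0), (143, 0), (144, 0)]
```

Sleeve still back (top 130), so I'm pressing a little further.

play_rows(
  motion="0 0 0.0004 0 0 0 0.4;0 0 0.0008 0 0 0 0.4;0 0 0.0008 0 0 0 0.4;0 0 0.0008 0 0 0 0.4;0 0 0.0008 0 0 0 0.4",
)

```text
clock: 19.92
tcp_pos: [525.1, 88.8, 173.6]
tool_rot: [3.141, -0.0, 1.227]
force: [-0.3, -1.0, 5.0]
gripper_width: 0.544
grasp_force: 62.7
```

```bash
python3 sl.py
```

```text
t 19.93 tcp [525.1  88.8 173.6] F [-0.3 -1.   5. ] w 0.544 gf 62.7
shift m [-0.      0.0001  0.0006] turn [ 0.01 -0.   -0.01]
[(122, 14), (123, 12), (124, 17), (125, 17), (126, 15), (127, 13), (128, 15), (129, 25), (130, 31), (131, 15), (132, 0), (133, 0), (134, 0), (135, 2), (136, 8), (137, 43), (138, 26), (139, 2), (140, 0), (141, 0), (142, 0), (143, 0), (144, 0)]
```

The sleeve has sprung up (top 137–138) and the force dropped. Releasing and backing off.

play_rows(
  motion="0 0 -0.0003 0 0 0 0.2;0 0 -0.0003 0 0 0 -0.4;0 0 -0.0003 0 0 0 -1;0 0 -0.0003 0 0 0 -1;0 0 -0.0003 0 0 0 -1",
)

```text
clock: 20.6
tcp_pos: [525.1, 88.9, 173.8]
tool_rot: [-3.142, -0.0, 1.227]
force: [0.5, 0.9, 0.4]
gripper_width: 0.999
grasp_force: 0.0
```

play_rows(
  motion="0 0 -0.020 0 0 0 -1;0 0 -0.050 0 0 0 -1;0 0 -0.080 0 0 0 -1;0 0 -0.100 0 0 0 -1;0 0 -0.100 0 0 0 -1",
)

```text
clock: 21.22
tcp_pos: [525.7, 88.9, 274.8]
tool_rot: [3.139, -0.001, 1.227]
force: [-0.5, 0.6, -0.3]
gripper_width: 1.0
grasp_force: 0.0
```

```bash
python3 sl.py; python3 - <<'E'
from h import *
im,d,W,_=cloud("wrist"); P=W.reshape(-1,3);P=P[np.isfinite(P[:,0])]
g=P[(np.hypot(P[:,0]-525,P[:,1]-86.5)<20)&(P[:,2]>165)&(P[:,2]<200)];print("gauge top",np.median(g[:,2]))
a,_,Ws,_=cloud("side");
Q=Ws[295:345,255:300].reshape(-1,3);r=np.hypot(Q[:,0]-525,Q[:,1]-86.5);Q=Q[(r>15)&(r<20)&(Q[:,2]>100)&(Q[:,2]<150)];print("side sleeve z",np.percentile(Q[:,2],[2,98]))
cv2.imwrite("pics/fin.png",np.hstack([cv2.resize(a[230:370,220:380],(400,350)),cv2.resize(im[100:450,150:550],(400,350))])[...,::-1])
E
```

```text
t 21.23 tcp [525.7  88.9 274.8] F [-0.5  0.6 -0.3] w 1.0 gf 0.0
shift m [-0.0003 -0.0006  0.1018] turn [ 0.12 -0.05 -0.01]
[(122, 4), (123, 4), (124, 1), (125, 4), (126, 4), (127, 1), (128, 1), (129, 1), (130, 0), (131, 0), (132, 0), (133, 0), (134, 0), (135, 0), (136, 0), (137, 0), (138, 0), (139, 0), (140, 0), (141, 0), (142, 0), (143, 0), (144, 0)]
gauge top 182.82327284109815
side sleeve z [107.93405066 138.47684515]
```

View pics/fin.png

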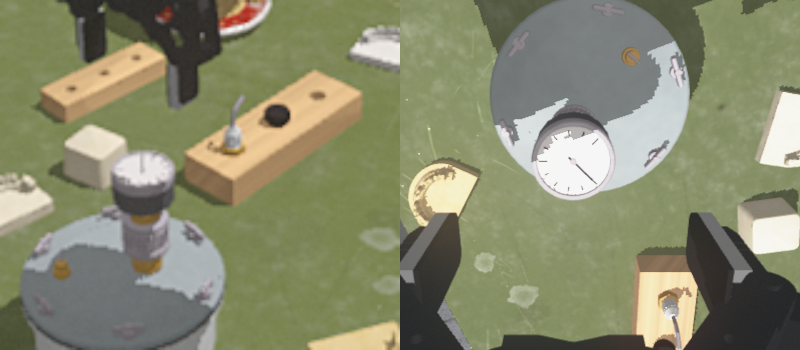

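Picture: the gauge stands upright in the coupler. The sleeve is forward (108–138 mm), the plug is in the middle hole and the nozzle is untouched. Handing in.

```bash
python3 -c "
from plant import env
print(env.hand_in())"
```

```text
the job is handed in; nothing more can be done
None
```

The job is done and handed in at about 21 s: the dust plug is in the rack's middle hole and the gauge is locked in the coupler with the sleeve forward; the blow nozzle and the other things were left where they were, though the hand-in returned no verdict.

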